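# Roll two support rollers onto their scribed lines

## Robot

A 6-joint arm with a two-finger parallel gripper is mounted at the origin on a cart in front of the work surface, level with it; the furniture and walls round the work are solid. World frame = base frame: x ahead of the robot, y to its left, z up, the work surface at z = 0. Lengths are in mm, angles in rad, forces in N, time in s.
With the tool pointing down it reaches from about 350 to 775 mm from the base axis. Payload 7.3 kg.
Tool frame: the origin (TCP) lies between the finger pads, 19 mm behind the fingertips; this is the grasp point; z points along the fingers, y is the line along which they close (so a half turn about z gives the same grasp; the last joint's range is limited). The gripper opens to 92 mm and grips with 3 to 60 N. Pads are 19 mm wide; open, the fingers measure 130 mm over their backs; the gripper's body (75 mm by 190 mm) begins 47 mm behind the grasp point.
Start: joints at [-1.259, 0.342, 1.524, -0, 1.275, -0.146], TCP at [232.061, -470.947, 245.541] pointing down, gripper open.
Joint ranges: [-2.53, 2.53], [-0.77, 2.02], [0.04, 2.7], [-1, 4.14], [0.28, 2.66], [-3.11, 3.11]. Speed limits (rad/s): [2.57, 2.57, 3.14, 3.14, 3.14, 3.14].

## Interface

Orientations are given as [roll, pitch, yaw] about the fixed x, y, z axes, in that order (R = Rz(yaw) Ry(pitch) Rx(roll)).
In Python, from plant import * gives the robot as it stands.
- The arm moves only by the tool arm_command, never from a script. Its arguments are lists of equal length, an entry for each row: "gripper": the finger opening in mm, from 0 to 91.8; "dp": the shift along the tool's x, y, z in units of 25 mm (1.0 is 25 mm), a list of three; "twist": the turn about the tool's z in units of 5 degrees (1.0 is 5 degrees). A call has exactly 5 rows; each row shifts and turns the commanded pose from where the row before left it, along the tool's axes as they then stand; what a row does not reach is not made up. A row lasts 1/8 s, in which the tool goes at most 62.5 mm and 10.7 degrees, less where a joint would pass 70% of its speed; a pose out of reach is approached as far as the arm can. A call is refused whole if a number of a shift passes 1 or a number of a turn 1, either way. A call with a gripper value outside its range is refused whole. The fingers move at their own pace and stop on an object; the grip force is fixed at half the most. Time passes only in rows, so rows that do not move let the fingers close, or fill a call up. It gives the time, the measured TCP pose, the force, the opening and the grip force at its end, in the units of the state.
- get_obs(): the state, without advancing time (a new reading comes with each control period).
- capture(name): name is "side" or "top" or "wrist"; returns the picture (480x640x3 uint8, red, green, blue); there is no depth.
- get_calibration(name): a dict with "mtx" (3x3 intrinsics, pixels), "position" and "attitude" of the camera in the world; the wrist camera has in their place "mount" (4x4, takes a point from camera to tool coordinates, whose origin is the TCP and whose axes are the flange's). Camera axes: x right, y down, z forward; pixel columns grow to the right and rows downward; lengths in mm; the calibration is good to about 2 mm. A picture is of the moment at which its call begins: read the wrist's pose just before it. get_calibration takes no time and is no camera call.
- close_job(): hands the job in; it is judged then, once.
The state is a dict: "time": time; "joint_positions": joint angles; "dq": joint speeds; "tau": joint torques, N m; "tool_pos": TCP position; "tcp_rot": TCP orientation; "contact_force": force on the tool from outside, world axes, zero at the start; "moment": the same for the moment, N m; "grip_width": finger opening in mm; "finger_force": force on a finger pad.
Only numpy, scipy, OpenCV 4.12 (cv2) and the standard library are available. Lean on these libraries where they do the work, as an engineer would, in place of code of your own. Each camera call takes 0.05 s, during which the arm holds its last target. There are 200 camera calls.

## Task

Two steel rollers lie on the flat grey setting plate and must become the supports for a straightness check. Rolling each one with the fingertips on its top, bring the left roller to rest centred over the left scribed line and along it, then the right roller over the right line in the same way. Do not lift either roller, and leave the tweezers and the spudger beside the plate where they are.

Things in the scene. Friction and masses are not known exactly. Their poses are not given: they have to be found in the camera images.
- plate: flat grey-painted plate fixed to the bench, 130 (x) by 260 (y) by 10 mm thick; origin at the centre of its underside, on the bench; x points away from the robot, y to the robot's left, turned up to 17 degrees. Two flush black lines cross it along x, 45 mm either side of its middle, each 116 mm long, 2 mm wide, with a tick at each end
- left_line (a point): middle of the left scribed line (at y = +45 mm of the plate), on the plate's top, 10 mm above the bench; axes as the plate, so the line runs along x
- right_line (a point): middle of the right scribed line (at y = -45 mm of the plate), on the plate's top, 10 mm above the bench; axes as the plate, so the line runs along x
- left_roller: dark steel roller to the left of the left line, 22 to 55 mm from it. Cylinder 28 mm diameter, 70 mm long, 0.33 kg; origin mid-axis, 24 mm above the bench (top 38 mm); own x along it, within 2 degrees of the line at the start. A tip pressed on its top rolls it without slip at half the tip's speed, so the tip gains on it as far as it rolls. It coasts a few mm at most
- right_roller: dark steel roller to the right of the right line, 22 to 55 mm from it. Cylinder 28 mm diameter, 70 mm long, 0.33 kg; origin mid-axis, 24 mm above the bench (top 38 mm); own x along it, within 2 degrees of the line at the start. A tip pressed on its top rolls it without slip at half the tip's speed, so the tip gains on it as far as it rolls. It coasts a few mm at most
- tweezers: bystander: curved steel tweezers, 122 mm long, 19 mm wide, 9 mm high, lying loose on the bench just past the right end of the plate; origin under their middle, length along their y
- spudger: bystander: black plastic prying stick, 140 mm long, 10 mm wide, 8 mm high, lying loose on the bench just past the left end of the plate; origin under its middle, length along its y
There are look-alikes about, which are no part of the job. What is shaped like the right_roller but green or white is not meant.

How it is judged:
By the outcome, as a careful person would: the job done as asked, in the order asked, and still so for the second after the job is handed in, with the robot touching nothing.
It also fails if it takes over 67 s, if anything falls off the work surface, if the arm or the gripper's body presses on something with over 40 N, if the wrist force passes 120 N, or if a joint passes its speed limit or range.

## Working session

There is one attempt and no reset: what is moved stays moved. The work goes in short steps, Python scripts to look and compute and a tool call to move; the robot and the scene stay as the last step left them, time stands still between calls to the robot, and variables do not carry over. Pictures are saved under pics/ and viewed, at most 10 in all, crops included, and the job is handed in when it is done.

Besides the shell and the picture viewer there is one more tool, called by a JSON object that holds its "method" and its "body". arm_command: Moves the arm, as the interface text tells. Its arguments: {"type":"object","properties":{"gripper":{"type":"array"},"dp":{"type":"array"},"twist":{"type":"array"}},"required":["gripper","dp","twist"]}

```bash
mkdir -p pics; ls
python3 - <<'E'
from plant import *
import cv2
o=get_obs(); print(o)
for n in("top","side"):
    c=get_calibration(n); print(n,c)
    cv2.imwrite(f"pics/{n}0.png",cv2.cvtColor(capture(n),cv2.COLOR_RGB2BGR))
print(get_calibration("wrist"))
E
```

```text
pics
{'time': 0.0, 'joint_positions': array([-1.25896161e+00,  3.42730640e-01,  1.52502725e+00,  8.47343980e-06,
        1.27542060e+00, -1.45995676e-01]), 'dq': array([ 0.0002603 ,  0.00111172, -0.00105012,  0.00028726,  0.00032886,
        0.00023805]), 'tau': array([ 3.06664544e-03, -4.31240237e+01, -2.44218278e+01,  7.20061501e-02,
        5.60087641e-02, -1.08053277e-04]), 'tool_pos': array([ 231.95501296, -470.54560247,  244.83727316]), 'tcp_rot': array([-3.14002486e+00, -2.38720488e-04,  4.57827731e-01]), 'contact_force': array([ 0.63353637,  0.17053818, -0.12062163]), 'moment': array([-0.01136117,  0.01487695,  0.03607702]), 'finger_force': 0.0, 'grip_width': 91.87783237875496}
top {'mtx': array([[605.87040003,   0.        , 317.14537713],
       [  0.        , 605.87040003, 238.22258375],
       [  0.        ,   0.        ,   1.        ]]), 'position': array([365.55561449, 141.36714683, 934.59847866]), 'attitude': array([-2.98947343, -0.00933154, -1.56894753])}
side {'mtx': array([[527.12608218,   0.        , 321.61388957],
       [  0.        , 527.12608218, 238.50795909],
       [  0.        ,   0.        ,   1.        ]]), 'position': array([ 511.86194534, -522.87526368,  598.74040239]), 'attitude': array([-2.26443686,  0.01211324,  0.02384829])}
{'mtx': array([[359.36001455,   0.        , 321.36504239],
       [  0.        , 359.36001455, 242.80721158],
       [  0.        ,   0.        ,   1.        ]]), 'mount': array([[-5.40077832e-04, -9.66989157e-01, -2.54816950e-01,
         6.87129387e+01],
       [ 9.99999809e-01, -4.45956807e-04, -4.27139293e-04,
        -9.27465732e-02],
       [ 2.99401712e-04, -2.54817132e-01,  9.66989214e-01,
        -1.38430340e+02],
       [ 0.00000000e+00,  0.00000000e+00,  0.00000000e+00,
         1.00000000e+00]])}
```

View pics/top0.png

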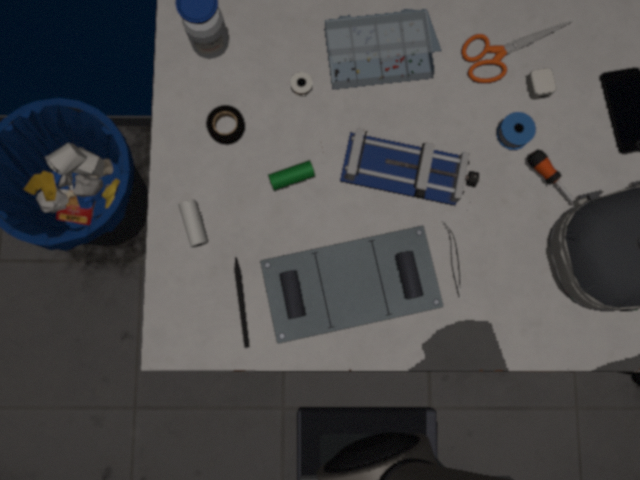

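View pics/side0.png

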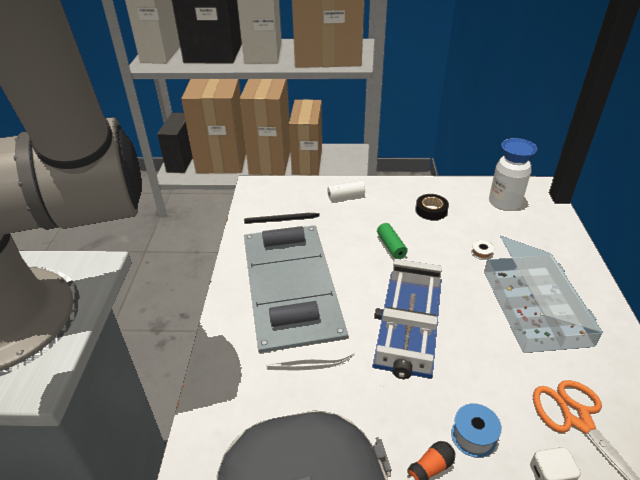

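The top view shows the plate (corners about (262,262), (425,227), (442,305), (281,341)). The dark rollers are at (291,294) and (409,274), the scribed lines at x≈323 and x≈379, the spudger at (242,300) and the tweezers at (455,260). The green and white rollers are the look-alikes. The side view agrees.

```bash
cat > h.py <<'E'
import numpy as np, cv2
from plant import *
from scipy.spatial.transform import Rotation as Ro
def cam(name,o=None):
    c=get_calibration(name)
    if name!="wrist": return c["mtx"],Ro.from_euler("xyz",c["attitude"]).as_matrix(),np.array(c["position"])
    R=Ro.from_euler("xyz",o["tcp_rot"]).as_matrix(); M=c["mount"]
    return c["mtx"],R@M[:3,:3],o["tool_pos"]+R@M[:3,3]
def ray(px,z,C):
    K,R,p=C; px=np.atleast_2d(px).astype(float)
    d=np.c_[px,np.ones(len(px))]@np.linalg.inv(K).T@R.T
    return p+d*((z-p[2])/d[:,2])[:,None]
def proj(P,C):
    K,R,p=C; q=(np.atleast_2d(P)-p)@R@K.T
    return q[:,:2]/q[:,2:]
def shot(name,save=None):
    o=get_obs(); im=capture(name)
    if save: cv2.imwrite(f"pics/{save}.png",cv2.cvtColor(im,cv2.COLOR_RGB2BGR))
    return im,cam(name,o),o
E
python3 - <<'E'
from h import *
im=cv2.cvtColor(cv2.imread("pics/top0.png"),cv2.COLOR_BGR2RGB); C=cam("top")
for p in [(350,283),(291,294),(409,274),(318,265),(300,260)]: print(p,im[p[1],p[0]])
cor=ray([(262,262),(425,227),(442,305),(281,341)],10,C); print(cor.round(1))
m=(im.max(2)<65).astype(np.uint8)
poly=np.zeros(m.shape,np.uint8); cv2.fillPoly(poly,[np.array([(265,264),(423,230),(439,303),(283,338)])],1)
n,l,s,c=cv2.connectedComponentsWithStats(m*poly)
for i in range(1,n):
    if s[i,4]>30:
        pts=np.argwhere(l==i)[:,::-1]; r=cv2.minAreaRect(pts.astype(np.float32)); b=ray(cv2.boxPoints(r),24,C)
        print(s[i],r,b.mean(0).round(1),b[:,:2].round(1).tolist())
v=ray(proj([[1,1,1]],C),1,C)
E
```

```text
(350, 283) [78 83 83]
(291, 294) [43 42 46]
(409, 274) [45 45 48]
(318, 265) [66 69 71]
(300, 260) [77 81 83]
[[470.2 217.5  10. ]
 [525.5 -34.3  10. ]
 [405.2 -57.1  10. ]
 [350.8 187.1  10. ]]
[395 251  29  49 927] ((408.3235778808594, 274.29412841796875), (47.77951431274414, 19.887920379638672), 75.96376037597656) [450.8  -4.5  24. ] [[482.1, 18.2], [489.5, -11.2], [419.4, -27.1], [412.1, 2.0]]
[279 270  27  49 914] ((292.3809509277344, 293.92156982421875), (47.8781623840332, 19.44510269165039), 78.36637115478516) [420.8 170.1  24. ] [[452.8, 192.0], [458.8, 163.3], [388.7, 148.4], [382.8, 176.8]]
```

```bash
cat >> h.py <<'E'
def plan(wps,yaw,step=24.5):
    """rows (tool dp units, twist units) through world waypoints, twisting to yaw (deg) at up to 4.9 deg a row"""
    o=get_obs(); p=o["tool_pos"].copy(); a=np.degrees(o["tcp_rot"][2]); out=[]
    for w in wps:
        d=np.array(w,float)-p; n=max(1,int(np.ceil(np.abs(d).max()/step*1.2)))
        for _ in range(n):
            t=np.clip(yaw-a,-4.9,4.9); R=Ro.from_euler("xyz",[np.pi,0,np.radians(a)]).as_matrix()
            out.append(list((R.T@(d/n)/25).round(2))+[round(-t/5,2)]); a+=t
        p=np.array(w,float)
    for i in range(0,len(out),5): print([[float(v) for v in r[:3]] for r in out[i:i+5]],[float(r[3]) for r in out[i:i+5]])
E
python3 - <<'E'
from h import *
plan([(270,-400,300),(375,-110,300),(434,98,150)],102.4)
E
```

```text
[[0.65, -0.47, -0.55], [0.69, -0.41, -0.55], [0.72, -0.35, -0.55], [0.75, -0.28, -0.55], [0.75, -0.34, -0.0]] [-0.98, -0.98, -0.98, -0.98, -0.98]
[[0.78, -0.27, -0.0], [0.8, -0.21, -0.0], [0.81, -0.14, -0.0], [0.82, -0.07, -0.0], [0.82, 0.0, 0.0]] [-0.98, -0.98, -0.98, -0.98, -0.98]
[[0.82, 0.07, 0.0], [0.81, 0.14, 0.0], [0.79, 0.21, 0.0], [0.77, 0.28, 0.0], [0.75, 0.34, 0.0]] [-0.98, -0.98, -0.98, -0.98, -0.98]
[[0.71, 0.41, 0.0], [0.7, 0.44, 0.0], [0.7, 0.44, 0.0], [0.7, 0.44, 0.0], [0.69, 0.37, 0.55]] [-0.53, -0.0, -0.0, -0.0, -0.0]
[[0.69, 0.37, 0.55], [0.69, 0.37, 0.55], [0.69, 0.37, 0.55], [0.69, 0.37, 0.55], [0.69, 0.37, 0.55]] [-0.0, -0.0, -0.0, -0.0, -0.0]
[[0.69, 0.37, 0.55], [0.69, 0.37, 0.55], [0.69, 0.37, 0.55], [0.69, 0.37, 0.55], [0.69, 0.37, 0.55]] [-0.0, -0.0, -0.0, -0.0, -0.0]
```

{"method": "arm_command", "body": {"gripper": [26,26,26,26,26], "dp": [[0.65,-0.47,-0.55],[0.7,-0.4,-0.55],[0.72,-0.35,-0.55],[0.75,-0.28,-0.55],[0.75,-0.34,0]], "twist": [-0.98,-0.98,-0.98,-0.98,-0.98]}}

```text
time: 0.72
tool_pos: [277.7, -380.7, 301.2]
tcp_rot: [3.14, 0.001, 0.888]
contact_force: [-0.5, -0.4, -0.1]
grip_width: 46.4
finger_force: 0.0
```

{"method": "arm_command", "body": {"gripper": [26,26,26,26,26], "dp": [[0.78,-0.27,0],[0.8,-0.2,0],[0.8,-0.14,0],[0.82,-0.07,0],[0.82,0,0]], "twist": [-0.98,-0.98,-0.98,-0.98,-0.98]}}

```text
time: 1.35
tool_pos: [312.2, -283.7, 300.2]
tcp_rot: [-3.141, -0.0, 1.316]
contact_force: [-0.1, 0.4, 0.3]
grip_width: 26.1
finger_force: 0.0
```

{"method": "arm_command", "body": {"gripper": [26,26,26,26,26], "dp": [[0.82,0.07,0],[0.8,0.14,0],[0.8,0.2,0],[0.77,0.28,0],[0.75,0.34,0]], "twist": [-0.98,-0.98,-0.98,-0.98,-0.98]}}

```text
time: 1.98
tool_pos: [346.6, -187.1, 300.3]
tcp_rot: [-3.141, -0.0, 1.743]
contact_force: [0.2, 0.5, 0.3]
grip_width: 26.1
finger_force: 0.0
```

{"method": "arm_command", "body": {"gripper": [26,26,26,26,26], "dp": [[0.7,0.4,0],[0.7,0.44,0],[0.7,0.44,0],[0.7,0.44,0],[0.7,0.37,0.55]], "twist": [-0.53,0,0,0,0]}}

```text
time: 2.6
tool_pos: [380.2, -91.0, 287.0]
tcp_rot: [3.14, 0.001, 1.787]
contact_force: [0.2, -0.3, 0.4]
grip_width: 25.8
finger_force: 0.0
```

{"method": "arm_command", "body": {"gripper": [26,26,26,26,26], "dp": [[0.7,0.37,0.55],[0.7,0.37,0.55],[0.7,0.37,0.55],[0.7,0.37,0.55],[0.7,0.37,0.55]], "twist": [0,0,0,0,0]}}

```text
time: 3.22
tool_pos: [406.0, 4.5, 217.3]
tcp_rot: [-3.141, -0.0, 1.787]
contact_force: [0.9, -0.9, 0.4]
grip_width: 26.0
finger_force: 0.0
```

{"method": "arm_command", "body": {"gripper": [26,26,26,26,26], "dp": [[0.7,0.37,0.55],[0.7,0.37,0.55],[0.7,0.37,0.55],[0.7,0.37,0.55],[0.7,0.37,0.55]], "twist": [0,0,0,0,0]}}

```text
time: 3.85
tool_pos: [432.5, 99.9, 148.6]
tcp_rot: [-3.141, 0.0, 1.787]
contact_force: [-0.1, 0.2, -0.5]
grip_width: 25.8
finger_force: 0.0
```

Run:
```python
from h import *
im,C,o=shot("wrist","w1"); np.savez("w1.npz",C1=C[1],C2=C[2]); print(o["tool_pos"],o["tcp_rot"])
```

```text
[432.45758753  99.86019091 148.55930829] [-3.14102652e+00  2.14621739e-05  1.78686699e+00]
```

View pics/w1.png

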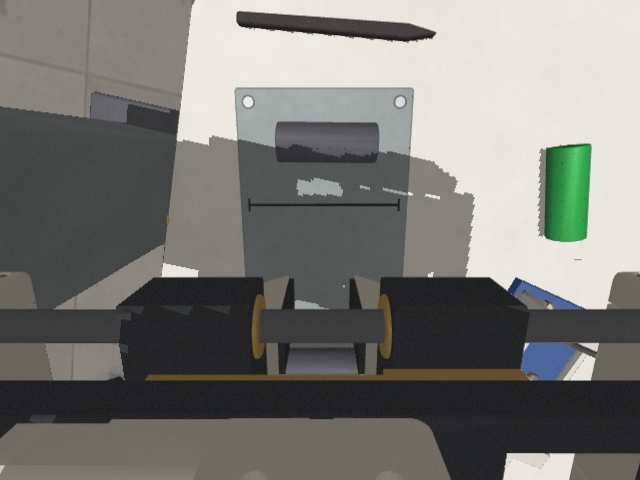

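The wrist view shows the left roller at cols 276–378, rows 122–162. Its scribed line is at row ~205, between ticks at cols 249 and 399. The arm's shadow falls across both.

Run:
```python
import cv2,numpy as np
im=cv2.imread("pics/w1.png"); h=cv2.cvtColor(im,cv2.COLOR_BGR2HSV)
for c in(285,327,365):
    print(c,[(r,int(h[r,c,1]),int(h[r,c,2]),int(h[r,c,0])) for r in list(range(112,172,3))+list(range(198,212))])
print([(c,int(h[135,c,1]),int(h[135,c,2])) for c in list(range(270,282))+list(range(372,384))])
```

```text
285 [(112, 15, 175, 81), (115, 15, 171, 84), (118, 12, 169, 90), (121, 12, 133, 85), (124, 13, 81, 128), (127, 17, 88, 115), (130, 5, 96, 120), (133, 13, 102, 138), (136, 11, 111, 114), (139, 14, 108, 115), (142, 12, 103, 120), (145, 13, 97, 120), (148, 11, 71, 120), (151, 28, 55, 130), (154, 24, 53, 114), (157, 15, 50, 120), (160, 16, 48, 80), (163, 18, 87, 80), (166, 15, 87, 96), (169, 12, 85, 90), (198, 15, 83, 96), (199, 21, 85, 86), (200, 6, 84, 90), (201, 15, 84, 78), (202, 9, 86, 100), (203, 11, 68, 80), (204, 24, 42, 113), (205, 22, 35, 160), (206, 13, 78, 83), (207, 12, 86, 90), (208, 17, 88, 75), (209, 15, 86, 84), (210, 14, 88, 78), (211, 14, 88, 96)]
327 [(112, 11, 168, 81), (115, 12, 168, 90), (118, 12, 170, 75), (121, 9, 149, 90), (124, 10, 75, 120), (127, 9, 84, 140), (130, 11, 90, 120), (133, 8, 96, 120), (136, 10, 104, 120), (139, 14, 109, 120), (142, 12, 106, 126), (145, 8, 102, 120), (148, 11, 97, 128), (151, 13, 96, 126), (154, 19, 68, 114), (157, 20, 52, 143), (160, 15, 50, 140), (163, 6, 80, 75), (166, 8, 90, 100), (169, 11, 90, 75), (198, 15, 84, 84), (199, 15,
[... 573 characters left out ...]
53, 120), (163, 16, 80, 90), (166, 6, 84, 90), (169, 9, 85, 80), (198, 17, 92, 105), (199, 9, 88, 100), (200, 9, 88, 90), (201, 9, 88, 80), (202, 12, 88, 83), (203, 4, 61, 60), (204, 13, 40, 90), (205, 23, 34, 120), (206, 7, 76, 75), (207, 18, 87, 85), (208, 11, 89, 98), (209, 11, 89, 83), (210, 11, 89, 75), (211, 12, 88, 83)]
[(270, 9, 168), (271, 13, 171), (272, 12, 172), (273, 9, 170), (274, 11, 163), (275, 5, 97), (276, 12, 105), (277, 12, 108), (278, 14, 107), (279, 16, 110), (280, 14, 111), (281, 9, 108), (372, 13, 96), (373, 16, 98), (374, 13, 96), (375, 13, 96), (376, 8, 95), (377, 14, 94), (378, 11, 95), (379, 13, 140), (380, 12, 167), (381, 12, 166), (382, 12, 167), (383, 12, 166)]
```

```bash
cat >> h.py <<'E'
def edge(v,seed,cols,w=6,dark=None):
    """robust image line near row seed: strongest gradient (or dark stroke) per column"""
    s0=seed if np.size(seed)==2 else (seed,seed); P=[]
    for c in range(*cols):
        s=int(round(np.interp(c,cols,s0))); r=np.arange(s-w,s+w+1)
        if dark: x=np.clip(np.median(v[r,c])-v[r,c]-15,0,None)
        else:
            g=np.abs(np.gradient(v[s-w-1:s+w+2,c]))[1:-1]; x=g*(np.abs(np.arange(len(g))-g.argmax())<=2)
        if x.sum()>12: P.append((c,(x*r).sum()/x.sum()))
    P=np.array(P,np.float32)
    for _ in range(3):
        k=np.polyfit(P[:,0],P[:,1],1); e=np.abs(np.polyval(k,P[:,0])-P[:,1]); P=P[e<=max(1,1.5*np.median(e))]
    return k,len(P)
def meas(im,C,ro,ln):
    """ro=(u,l,c0,c1) edge rows and end columns of roller, ln=(row,c0,c1) line seed; world axis & offset to line"""
    v=cv2.GaussianBlur(cv2.cvtColor(im,cv2.COLOR_RGB2GRAY),(5,1),0).astype(float)
    K,R,p=C
    def normal(k):
        d=[R@np.linalg.inv(K)@[c,np.polyval(k,c),1] for c in(100,500)]; n=np.cross(*d); return n/np.linalg.norm(n)
    def onz(n,z):  # plane through camera with normal n cut at height z
        d=np.array([-n[1],n[0]]); d/=np.hypot(*d); q=p[:2]-n[:2]*(n[2]*(z-p[2]))/(n[:2]@n[:2]); return q,d*np.sign(d[0])
    u,nu=edge(v,ro[0],(ro[2]+4,ro[3]-4)); l,nl=edge(v,ro[1],(ro[2]+4,ro[3]-4)); g,ng=edge(v,ln[0],ln[1:],dark=True)
    qa,da=onz(normal(u)+normal(l),24); qb,db=onz(normal(g),10)
    row=(np.polyval(u,(ro[2]+ro[3])/2)+np.polyval(l,(ro[2]+ro[3])/2))/2
    ce=ray([[(ro[2]+ro[3])/2,row]],30,C)[0,:2]; ce=qa+da*((ce-qa)@da)
    lm=ray([[(ln[1]+ln[2])/2,np.polyval(g,(ln[1]+ln[2])/2)]],10,C)[0,:2]
    nb=np.array([-db[1],db[0]])
    print("n",nu,nl,ng,"roller",ce.round(1),"ang %.2f"%np.degrees(np.arctan2(da[1],da[0])),"line mid",lm.round(1),"ang %.2f"%np.degrees(np.arctan2(db[1],db[0])),
      "offset(+left) %.2f"%((ce-lm)@nb),"along %.1f"%((ce-lm)@db))
    return ce,lm
E
python3 - <<'E'
from h import *
im=cv2.cvtColor(cv2.imread("pics/w1.png"),cv2.COLOR_BGR2RGB); z=np.load("w1.npz"); C=(get_calibration("wrist")["mtx"],z["C1"],z["C2"])
meas(im,C,(122,162,275,379),(205,252,397))
E
```

```text
n 96 91 145 roller [421.  171.7] ang 11.76 line mid [429.4 126.2] ang 12.47 offset(+left) 46.24 along 1.6
```

{"method": "arm_command", "body": {"gripper": [26,26,26,26,26], "dp": [[0.64,0.04,0.65],[0.64,0.03,0.65],[0.64,0.03,0.65],[0.64,0.03,0.65],[0.63,0.03,0.65]], "twist": [0,0,0,0,0]}}

```text
time: 4.53
tool_pos: [419.2, 178.2, 67.6]
tcp_rot: [-3.141, 0.0, 1.787]
contact_force: [-0.2, 0.7, 0.7]
grip_width: 25.9
finger_force: 0.0
```

{"method": "arm_command", "body": {"gripper": [26,26,26,26,26], "dp": [[0,0,0.4],[0,0,0.2],[0,0,0.05],[0,0,0],[0,0,0]], "twist": [0,0,0,0,0]}}

```text
time: 5.15
tool_pos: [419.4, 177.6, 55.8]
tcp_rot: [3.14, -0.0, 1.787]
contact_force: [-14.3, 0.6, 50.2]
grip_width: 26.0
finger_force: 24.9
```

{"method": "arm_command", "body": {"gripper": [26,26,26,26,26], "dp": [[0,0,-0.14],[0,0,0],[0,0,0],[0,0,0],[0,0,0]], "twist": [0,0,0,0,0]}}

```text
time: 5.78
tool_pos: [419.8, 177.4, 56.5]
tcp_rot: [3.14, 0.0, 1.787]
contact_force: [-4.0, -1.1, 16.3]
grip_width: 25.9
finger_force: 8.4
```

{"method": "arm_command", "body": {"gripper": [26,26,26,26,26], "dp": [[-0.25,0,0],[-0.35,0,0],[-0.35,0,0],[-0.17,0,0],[0,0,0]], "twist": [0,0,0,0,0]}}

```text
time: 6.4
tool_pos: [425.7, 149.6, 56.5]
tcp_rot: [3.141, 0.0, 1.786]
contact_force: [-4.7, -2.1, 16.4]
grip_width: 26.0
finger_force: 8.6
```

{"method": "arm_command", "body": {"gripper": [26,26,26,26,26], "dp": [[0,0,0],[0,0,-0.3],[0,0,-0.5],[-0.8,0,-0.8],[-0.8,0,-0.4]], "twist": [0,0,0,0,0]}}

```text
time: 7.02
tool_pos: [434.5, 111.1, 106.6]
tcp_rot: [3.14, 0.0, 1.788]
contact_force: [-0.0, -0.2, -0.0]
grip_width: 26.1
finger_force: 0.0
```

Run:
```python
from h import *
im,C,o=shot("wrist","w2"); np.savez("w2.npz",C1=C[1],C2=C[2]); print(o["tool_pos"])
for P in [(424,158,24),(429.4,126.2,10)]: print(proj([P],C).round(0))
```

```text
[434.54944154 111.07771212 106.59969886]
[[320. 183.]]
[[318. 229.]]
```

View pics/w2.png

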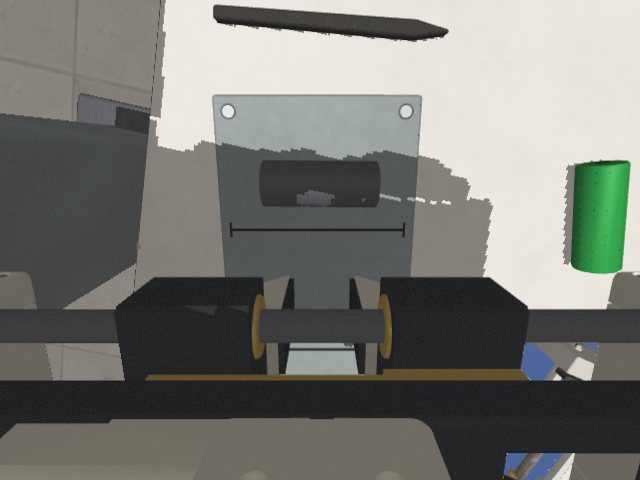

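The roller is now at cols 260–380, rows 160–207, and the line is at row 230, ticks at 231 and 404. It rolled cleanly toward the line.

Run:
```python
from h import *
im=cv2.cvtColor(cv2.imread("pics/w2.png"),cv2.COLOR_BGR2RGB); z=np.load("w2.npz"); C=(get_calibration("wrist")["mtx"],z["C1"],z["C2"])
meas(im,C,(160,207,260,380),(230,234,401))
```

```text
n 56 112 167 roller [423.9 158. ] ang 13.32 line mid [429.1 126.2] ang 12.37 offset(+left) 32.24 along 1.8
```

{"method": "arm_command", "body": {"gripper": [26,26,26,26,26], "dp": [[0.75,0,0],[0.75,0,0.5],[0.74,0,0.7],[0,0,0.5],[0,0,0.2]], "twist": [0,0,0,0,0]}}

```text
time: 7.7
tool_pos: [421.7, 165.9, 57.1]
tcp_rot: [-3.14, 0.0, 1.787]
contact_force: [0.4, -1.3, 1.1]
grip_width: 26.0
finger_force: 0.0
```

{"method": "arm_command", "body": {"gripper": [26,26,26,26,26], "dp": [[0,0,0.1],[0,0,0],[-0.3,0,0],[-0.35,0,0],[-0.35,0,0]], "twist": [0,0,0,0,0]}}

```text
time: 8.32
tool_pos: [427.1, 141.0, 56.6]
tcp_rot: [-3.141, 0.0, 1.786]
contact_force: [-5.6, -0.5, 14.6]
grip_width: 26.1
finger_force: 7.4
```

{"method": "arm_command", "body": {"gripper": [26,26,26,26,26], "dp": [[-0.2,0,0],[-0.08,0,0],[0,0,0],[0,0,0],[0,0,0]], "twist": [0,0,0,0,0]}}

```text
time: 8.95
tool_pos: [428.6, 134.2, 56.5]
tcp_rot: [-3.141, 0.0, 1.786]
contact_force: [-5.4, -1.6, 14.6]
grip_width: 26.2
finger_force: 7.4
```

{"method": "arm_command", "body": {"gripper": [26,26,26,26,26], "dp": [[0,0,-0.3],[0,0,-0.5],[-0.8,0,-0.8],[-0.8,0,-0.4],[-0.4,0,0]], "twist": [0,0,0,0,0]}}

```text
time: 9.57
tool_pos: [440.5, 85.3, 106.5]
tcp_rot: [3.139, 0.001, 1.786]
contact_force: [0.1, 0.6, -0.0]
grip_width: 25.9
finger_force: 0.0
```

Run:
```python
from h import *
im,C,o=shot("wrist","w3"); np.savez("w3.npz",C1=C[1],C2=C[2]); print(o["tool_pos"])
pr=lambda x,y,z:proj([(x,y,z)],C)[0].round(0)
d=np.array([.977,.215]);n=np.array([-.215,.977]); c=np.array([429.1,126.2])
for q,z in [(c+d*58,10),(c-d*58,10),(c+d*37+n*16.2,24),(c-d*33+n*16.2,24)]: print(pr(*q,z))
g=cv2.cvtColor(im,cv2.COLOR_RGB2GRAY)
print(g[120:300:2,300].tolist())
```

```text
[440.48165257  85.34379149 106.45718859]
[406. 189.]
[227. 190.]
[378. 165.]
[261. 165.]
[165, 163, 164, 162, 160, 161, 164, 163, 164, 164, 165, 162, 48, 48, 52, 53, 51, 55, 56, 55, 56, 55, 54, 53, 53, 56, 53, 50, 51, 52, 52, 50, 48, 48, 51, 36, 78, 87, 84, 84, 86, 84, 87, 86, 87, 87, 85, 85, 84, 88, 83, 85, 84, 87, 87, 87, 85, 86, 84, 86, 87, 86, 85, 86, 85, 88, 84, 84, 87, 87, 84, 88, 88, 83, 85, 85, 85, 86, 85, 83, 84, 88, 84, 84, 84, 86, 84, 85, 86, 83]
```

```bash
cat > m2.py <<'E'
from h import *
import h
def lineends(im,C,row,cl,cr):
    """scribed line fitted on the exposed ends cl, cr (column ranges)"""
    v=cv2.cvtColor(im,cv2.COLOR_RGB2GRAY).astype(float); P=[]
    for a,b in (cl,cr):
        s=int(row); r=np.arange(s-7,s+8)
        for c in range(a,b):
            x=np.clip(np.median(v[r,c])-v[r,c]-15,0,None)
            if x.sum()>12: P.append((c,(x*r).sum()/x.sum()))
    P=np.array(P); k=np.polyfit(P[:,0],P[:,1],1); e=np.abs(np.polyval(k,P[:,0])-P[:,1]); P=P[e<1.2]; k=np.polyfit(P[:,0],P[:,1],1)
    print("line pts",len(P)); return k
def cut(k,C,z):
    a,b=ray([(100,np.polyval(k,100)),(500,np.polyval(k,500))],z,C)[:,:2]; return a,(b-a)/np.linalg.norm(b-a)
def meas2(im,C,ro,row,cl,cr,one=None):
    v=cv2.GaussianBlur(cv2.cvtColor(im,cv2.COLOR_RGB2GRAY),(5,1),0).astype(float); K,R,p=C
    g=lineends(im,C,row,cl,cr); qb,db=cut(g,C,10); nb=np.array([-db[1],db[0]])
    mid=(ro[2]+ro[3])/2; N=[]
    for s in ro[:2]:
        k,n=edge(v,s,(ro[2]+4,ro[3]-4),w=5)
        # tangent ray in the plane across the line: angle of the edge's ray from the vertical
        D=(np.array([(mid,np.polyval(k,mid))])); d=ray(D,0,C)[0]-p; N.append(np.arctan2(d[:2]@nb,-d[2]))
        q,dd=cut(k,C,24); print("edge n",n,"row %.1f"%D[0,1],"ang rel line %.2f"%np.degrees(np.arctan2(dd@nb,dd@db)))
    H=p[2]-24; cam=(p[:2]-qb)@nb; t=np.mean(N); r=14
    # from single edges: axis offset = H tan(a) -/+ r/cos(a)
    up,lo=N; print("offset(+left): both %.2f upper %.2f lower %.2f"%(cam+H*np.tan(t),cam+H*np.tan(up)-r/np.cos(up),cam+H*np.tan(lo)+r/np.cos(lo)))
E
python3 - <<'E'
from m2 import *
for n,a in {"w2":((160,207,260,380),230,(234,256),(384,401)),"w3":((143,189,262,378),190,(231,256),(384,402))}.items():
    im=cv2.cvtColor(cv2.imread(f"pics/{n}.png"),cv2.COLOR_BGR2RGB); z=np.load(n+".npz"); C=(get_calibration("wrist")["mtx"],z["C1"],z["C2"])
    meas2(im,C,*a)
E
```

```text
line pts 39
edge n 61 row 158.9 ang rel line 1.70
edge n 112 row 206.5 ang rel line -0.53
offset(+left): both 32.09 upper 32.36 lower 31.81
line pts 43
edge n 86 row 142.8 ang rel line -0.82
edge n 108 row 191.4 ang rel line 0.11
offset(+left): both 15.05 upper 15.35 lower 14.76
```

View pics/w3.png

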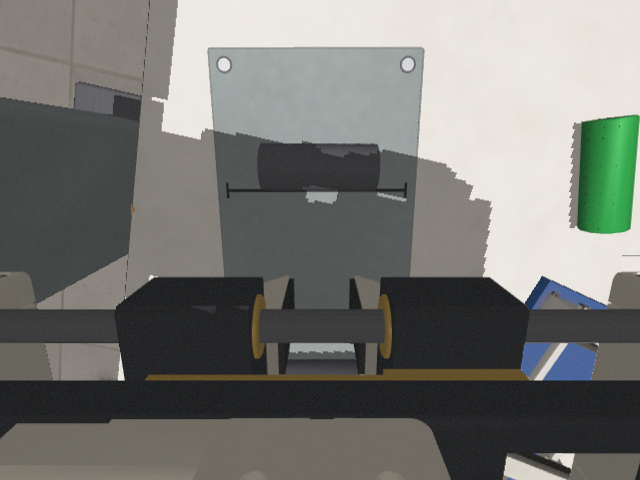

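The roller is at cols 259–379, rows 143–190, with its lower edge just touching the scribed line (row 190). One more stroke of about 15.5 mm centres it.

{"method": "arm_command", "body": {"gripper": [26,26,26,26,26], "dp": [[0.88,0,0],[0.88,0,0.5],[0.88,0,0.7],[0,0,0.5],[0,0,0.2]], "twist": [0,0,0,0,0]}}

```text
time: 10.25
tool_pos: [424.9, 150.4, 56.8]
tcp_rot: [-3.14, 0.0, 1.787]
contact_force: [-0.4, -0.1, 3.3]
grip_width: 26.0
finger_force: 1.5
```

{"method": "arm_command", "body": {"gripper": [26,26,26,26,26], "dp": [[0,0,0.1],[0,0,0],[-0.3,0,0],[-0.35,0,0],[-0.35,0,0]], "twist": [0,0,0,0,0]}}

```text
time: 10.88
tool_pos: [430.3, 125.3, 56.5]
tcp_rot: [-3.141, 0.0, 1.786]
contact_force: [-6.8, -0.8, 16.6]
grip_width: 26.0
finger_force: 8.4
```

{"method": "arm_command", "body": {"gripper": [26,26,26,26,26], "dp": [[-0.18,0,0],[-0.06,0,0],[0,0,0],[0,0,0],[0,0,0]], "twist": [0,0,0,0,0]}}

```text
time: 11.5
tool_pos: [431.6, 119.5, 56.5]
tcp_rot: [-3.141, 0.0, 1.786]
contact_force: [-5.9, -1.4, 16.2]
grip_width: 26.2
finger_force: 8.4
```

{"method": "arm_command", "body": {"gripper": [26,26,26,26,26], "dp": [[0,0,-0.3],[0,0,-0.5],[-0.8,0,-0.8],[-0.8,0,-0.4],[-0.6,0,0]], "twist": [0,0,0,0,0]}}

```text
time: 12.12
tool_pos: [444.8, 65.7, 106.4]
tcp_rot: [3.139, 0.001, 1.786]
contact_force: [-0.2, 0.9, -1.0]
grip_width: 25.8
finger_force: 0.0
```

Run:
```python
from h import *
im,C,o=shot("wrist","w4"); np.savez("w4.npz",C1=C[1],C2=C[2]); print(o["tool_pos"])
pr=lambda x,y,z:proj([(x,y,z)],C)[0].round(0)
d=np.array([.977,.215]);n=np.array([-.215,.977]); c=np.array([429.1,126.2])
for q,z in [(c+d*58,10),(c-d*58,10),(c+d*37,24),(c-d*33,24)]: print(pr(*q,z))
im,C,o=shot("top","t4")
```

```text
[444.76120324  65.74350607 106.40047083]
[408. 158.]
[225. 158.]
[378. 158.]
[261. 159.]
```

View pics/w4.png

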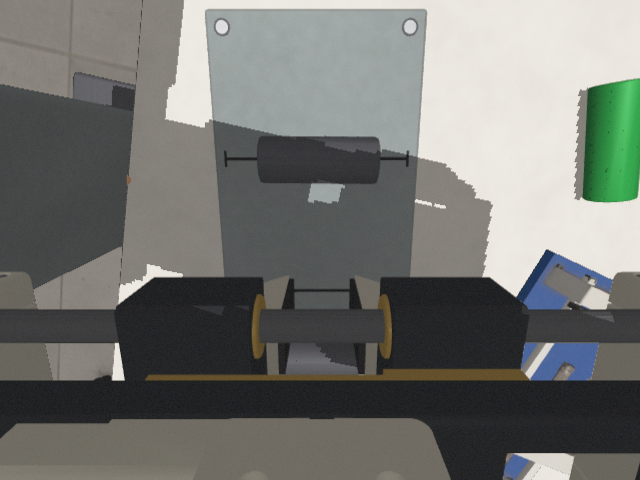

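The left roller (cols 258–380, rows 136–184) now sits over its line, which is visible at both ends at row 158.

Run:
```python
from m2 import *
im=cv2.cvtColor(cv2.imread("pics/w4.png"),cv2.COLOR_BGR2RGB); z=np.load("w4.npz"); C=(get_calibration("wrist")["mtx"],z["C1"],z["C2"])
print(C[2])
meas2(im,C,(137,183.5,260,379),158,(229,254),(384,404))
```

```text
[430.2417037  132.68645627 244.78032886]
line pts 45
edge n 99 row 135.9 ang rel line -0.45
edge n 111 row 183.1 ang rel line -0.57
offset(+left): both -0.53 upper -0.81 lower -0.25
```

{"method": "arm_command", "body": {"gripper": [26,26,26,26,26], "dp": [[-0.92,-0.07,0],[-0.92,-0.07,0],[-0.92,-0.07,0],[-0.92,-0.07,0],[-0.92,-0.07,0]], "twist": [0,0,0,0,0]}}

```text
time: 12.85
tool_pos: [459.6, -47.7, 104.7]
tcp_rot: [-3.14, -0.001, 1.787]
contact_force: [0.1, 0.1, 0.2]
grip_width: 25.9
finger_force: 0.0
```

{"method": "arm_command", "body": {"gripper": [26,26,26,26,26], "dp": [[0,0,0],[0,0,0],[0,0,0],[0,0,0],[0,0,0]], "twist": [0,0,0,0,0]}}

```text
time: 13.48
tool_pos: [459.9, -47.2, 105.3]
tcp_rot: [3.141, 0.0, 1.787]
contact_force: [0.3, -0.8, 0.2]
grip_width: 25.9
finger_force: 0.0
```

Run:
```python
from h import *
im,C,o=shot("wrist","w5"); np.savez("w5.npz",C1=C[1],C2=C[2]); print(o["tool_pos"])
```

```text
[459.87942033 -47.20550239 105.2978284 ]
```

View pics/w5.png

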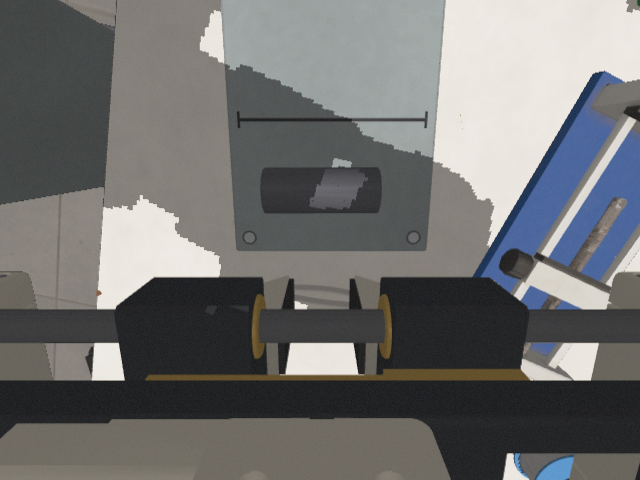

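The right roller is at cols 261–381, rows 167–213. The right line is at row 119, with ticks at cols 239 and 426.

Run:
```python
from m2 import *
im=cv2.cvtColor(cv2.imread("pics/w5.png"),cv2.COLOR_BGR2RGB); z=np.load("w5.npz"); C=(get_calibration("wrist")["mtx"],z["C1"],z["C2"])
meas(im,C,(167,213,261,381),(119,242,423))
meas2(im,C,(167,213,261,381),119,(242,280),(360,423))
```

```text
n 111 112 178 roller [450.6  -4.4] ang 12.54 line mid [448.6  38.1] ang 12.35 offset(+left) -41.90 along -7.1
line pts 101
edge n 111 row 166.9 ang rel line 0.15
edge n 112 row 212.8 ang rel line 0.21
offset(+left): both -41.90 upper -42.11 lower -41.69
```

{"method": "arm_command", "body": {"gripper": [26,26,26,26,26], "dp": [[0.75,0,0],[0.72,0,0.6],[0,0,0.7],[0,0,0.45],[0,0,0.15]], "twist": [0,0,0,0,0]}}

```text
time: 14.15
tool_pos: [451.6, -11.2, 57.2]
tcp_rot: [-3.141, -0.0, 1.787]
contact_force: [-0.3, 0.6, 0.1]
grip_width: 25.7
finger_force: 0.0
```

{"method": "arm_command", "body": {"gripper": [26,26,26,26,26], "dp": [[0,0,0.1],[0,0,0],[0.25,0,0],[0.35,0,0],[0.35,0,0]], "twist": [0,0,0,0,0]}}

```text
time: 14.78
tool_pos: [446.8, 11.4, 56.6]
tcp_rot: [3.141, 0.001, 1.787]
contact_force: [-4.5, -1.9, 14.2]
grip_width: 25.8
finger_force: 6.7
```

{"method": "arm_command", "body": {"gripper": [26,26,26,26,26], "dp": [[0.17,0,0],[0,0,0],[0,0,0],[0,0,-0.3],[0,0,-0.3]], "twist": [0,0,0,0,0]}}

```text
time: 15.4
tool_pos: [446.3, 15.6, 70.9]
tcp_rot: [3.141, 0.0, 1.787]
contact_force: [1.0, -1.0, 0.4]
grip_width: 26.3
finger_force: 0.0
```

{"method": "arm_command", "body": {"gripper": [26,26,26,26,26], "dp": [[-0.56,0,0],[0,0,0],[0,0,0.35],[0,0,0.15],[0,0,0.1]], "twist": [0,0,0,0,0]}}

```text
time: 16.02
tool_pos: [448.7, 2.0, 56.0]
tcp_rot: [-3.141, 0.0, 1.787]
contact_force: [-8.9, -1.6, 39.2]
grip_width: 25.8
finger_force: 19.6
```

{"method": "arm_command", "body": {"gripper": [26,26,26,26,26], "dp": [[0,0,0],[0.25,0,0],[0.35,0,0],[0.35,0,0],[0.17,0,0]], "twist": [0,0,0,0,0]}}

```text
time: 16.65
tool_pos: [442.5, 29.6, 56.4]
tcp_rot: [-3.141, 0.001, 1.788]
contact_force: [-6.3, -1.3, 21.1]
grip_width: 26.0
finger_force: 10.5
```

{"method": "arm_command", "body": {"gripper": [26,26,26,26,26], "dp": [[0,0,0],[0,0,0],[0,0,-0.4],[-0.6,0,-0.8],[-0.8,0,-0.8]], "twist": [0,0,0,0,0]}}

```text
time: 17.27
tool_pos: [450.3, -4.8, 105.5]
tcp_rot: [-3.141, -0.0, 1.788]
contact_force: [1.1, -0.4, 0.2]
grip_width: 26.0
finger_force: 0.0
```

{"method": "arm_command", "body": {"gripper": [26,26,26,26,26], "dp": [[-0.8,0,0],[-0.8,0,0],[0,0,0],[0,0,0],[0,0,0]], "twist": [0,0,0,0,0]}}

```text
time: 17.9
tool_pos: [458.8, -43.2, 105.1]
tcp_rot: [-3.141, -0.0, 1.788]
contact_force: [0.0, -0.1, -0.2]
grip_width: 26.1
finger_force: 0.0
```

Run:
```python
from m2 import *
im,C,o=shot("wrist","w6"); np.savez("w6.npz",C1=C[1],C2=C[2]); print(o["tool_pos"])
g=cv2.cvtColor(im,cv2.COLOR_RGB2GRAY)
d=np.array([.977,.214]);n=np.array([-.214,.977]); c=np.array([448.6,38.1])
for q,z in [(c-d*58,10),(c+d*58,10),(c-d*42-n*14,24),(c+d*28-n*14,24)]: print(proj([(*q,z)],C)[0].round(0))
print(g[100:240,300].tolist())
```

```text
[458.79014899 -43.19932596 105.11370478]
[239. 126.]
[427. 126.]
[262. 150.]
[381. 150.]
[85, 83, 86, 85, 86, 82, 83, 85, 86, 86, 85, 85, 83, 85, 83, 86, 86, 85, 86, 82, 84, 85, 87, 85, 87, 54, 43, 48, 53, 52, 52, 52, 53, 57, 51, 52, 55, 53, 57, 60, 53, 57, 57, 53, 53, 55, 58, 55, 52, 53, 56, 54, 53, 54, 57, 54, 55, 56, 54, 49, 52, 48, 51, 52, 54, 51, 51, 52, 45, 49, 49, 42, 45, 45, 69, 83, 87, 90, 88, 86, 87, 88, 88, 88, 85, 87, 89, 90, 87, 90, 88, 89, 88, 86, 89, 88, 88, 87, 89, 87, 84, 90, 89, 88, 87, 89, 90, 89, 87, 87, 86, 87, 88, 89, 85, 89, 90, 86, 88, 89, 91, 86, 90, 88, 90, 88, 86, 87, 89, 91, 87, 89, 87, 88, 86, 87, 88, 87, 89, 88]
```

View pics/w6.png

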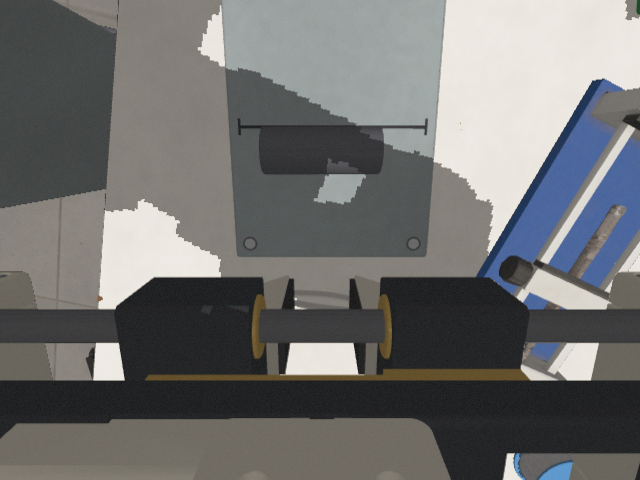

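The right roller (cols 259–383, rows 127–174) has its upper edge just at the line (row 126). One more stroke is needed; I measure from the lower edge.

Run:
```python
from m2 import *
im=cv2.cvtColor(cv2.imread("pics/w6.png"),cv2.COLOR_BGR2RGB); z=np.load("w6.npz"); C=(get_calibration("wrist")["mtx"],z["C1"],z["C2"])
meas2(im,C,(127,174,261,381),126,(242,256),(387,423))
```

```text
line pts 50
edge n 105 row 124.9 ang rel line 0.02
edge n 111 row 173.9 ang rel line 0.23
offset(+left): both -13.96 upper -13.97 lower -13.95
```

{"method": "arm_command", "body": {"gripper": [26,26,26,26,26], "dp": [[0.8,0,0],[0.82,0,0.5],[0.8,0,0.7],[0,0,0.5],[0,0,0.2]], "twist": [0,0,0,0,0]}}

```text
time: 18.58
tool_pos: [446.1, 15.1, 57.2]
tcp_rot: [-3.141, -0.0, 1.787]
contact_force: [-0.9, -0.9, 0.1]
grip_width: 26.0
finger_force: 0.0
```

{"method": "arm_command", "body": {"gripper": [26,26,26,26,26], "dp": [[0,0,0.1],[0,0,0],[0.25,0,0],[0.35,0,0],[0.35,0,0]], "twist": [0,0,0,0,0]}}

```text
time: 19.2
tool_pos: [441.2, 37.6, 56.6]
tcp_rot: [3.141, 0.001, 1.786]
contact_force: [-5.3, -2.0, 15.5]
grip_width: 26.0
finger_force: 7.3
```

{"method": "arm_command", "body": {"gripper": [26,26,26,26,26], "dp": [[0.17,0,0],[0,0,0],[0,0,0],[0,0,0],[0,0,-0.3]], "twist": [0,0,0,0,0]}}

```text
time: 19.82
tool_pos: [440.5, 41.9, 63.2]
tcp_rot: [3.141, 0.0, 1.786]
contact_force: [0.3, -0.3, 0.0]
grip_width: 26.1
finger_force: 0.0
```

{"method": "arm_command", "body": {"gripper": [26,26,26,26,26], "dp": [[0,0,-0.5],[-0.8,0,-0.8],[-0.8,0,-0.4],[-0.8,0,0],[-0.2,0,0]], "twist": [0,0,0,0,0]}}

```text
time: 20.45
tool_pos: [454.6, -22.0, 106.0]
tcp_rot: [3.14, 0.001, 1.785]
contact_force: [0.2, 0.9, -0.2]
grip_width: 26.2
finger_force: 0.0
```

{"method": "arm_command", "body": {"gripper": [26,26,26,26,26], "dp": [[0,0,0],[0,0,0],[0,0,0],[0,0,0],[0,0,0]], "twist": [0,0,0,0,0]}}

```text
time: 21.08
tool_pos: [454.0, -20.8, 105.2]
tcp_rot: [-3.142, 0.0, 1.787]
contact_force: [0.3, -0.6, 0.4]
grip_width: 26.2
finger_force: 0.0
```

Run:
```python
from m2 import *
im,C,o=shot("wrist","w7"); np.savez("w7.npz",C1=C[1],C2=C[2]); print(o["tool_pos"])
d=np.array([.977,.214]);n=np.array([-.214,.977]); c=np.array([448.6,38.1])
P=[proj([(*q,z)],C)[0] for q,z in [(c,10),(c-d*42-n*14,24),(c+d*28+n*14,24)]]; print(np.round(P))
row=P[0][1]
meas2(im,C,(P[2][1],P[1][1],261,381),row,(242,254),(389,423))
```

```text
[454.04189398 -20.76871668 105.24284269]
[[332. 164.]
 [264. 189.]
 [381. 141.]]
line pts 45
edge n 98 row 142.1 ang rel line 0.29
edge n 112 row 189.1 ang rel line 0.18
offset(+left): both -0.39 upper -0.67 lower -0.11
```

View pics/w7.png

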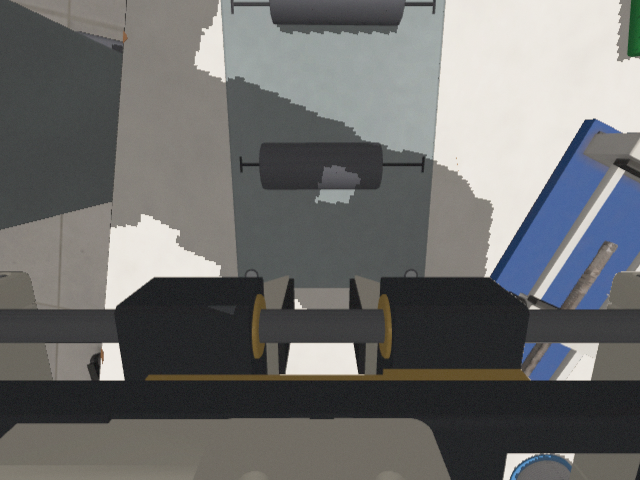

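Both rollers lie over their lines: the right one at rows 142–189 with its line at row 164, and the left one at the top of the picture, still over its line. The residual on the right is about 0.4 mm and 0.2°, and the gripper is clear of everything. I'm handing in.

```bash
python3 -c "
from plant import *
print(close_job())"
```

```text
the job is handed in; nothing more can be done
None
```

The job is handed in: I rolled the left roller and then the right onto their lines, each measuring about 0.5 mm or less off centre and 0.6° or less off angle, with the tweezers and spudger untouched.

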